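Index the stop jig and butt the runner

TASK

Set the stop jig for the drawer runner: push its thumb lever back to its zero notch at the end stop, then click it forward to the fourth notch one click at a time, without gripping the post, letting the lever come to rest in each notch with the finger off load, and never going past the fourth. Then push the runner along its guides until it butts on the stop, hold it there for a moment with a light push of a few newtons without knocking the lever out of its notch, and let go. Push lightly throughout and leave the other things on the desk where they are.

Things in the scene. Friction and masses are not known exactly. Their poses are not given: they have to be found in the camera images.
- jig: Stop jig screwed down: aluminium plate (local x -55..55, y -285..115 mm, 6 mm thick) with a grey lever housing (x -48..52, y 40..115, top at 28 mm). Origin on the desk, z up; local y runs along the plate from the runner to the housing. Two rails 10 mm high on the plate at x -21 and 21 (36 mm apart inside), y -110 to 0; the runner lies between them.
- lever: Flat steel thumb lever pivoting about a vertical axis at jig local (0, 85) mm; arm 13 mm wide, top 40 mm above the desk, reaching roughly to jig -x over a notched sector. Pushed from a notch it resists with up to about 8 N at the post a quarter of the way to the next; half way the resistance is gone and it snaps into that notch by itself. Origin on the pivot at desk height, x along the arm.
- lever_post (a point): Top centre of the lever's upright black thumb post, 74 mm above the desk: round, 14 mm across, standing from 40 to 74 mm above the desk, 70 mm from the pivot axis. At lever angle a it is at jig local (-70 cos(a - 0.30), 85 - 70 sin(a - 0.30)) mm.
- notch (a joint): Lever angle in rad, growing counter-clockwise seen from above (the post then moves to jig -y, towards the runner: forward). Six notches 0.12 rad (8.4 mm at the post) apart: zero notch at 0.00, next to the end stop at -0.02, first at 0.12, fourth at 0.48, fifth and last at 0.60. It starts in the first, second or third.
- stop: Steel stop plate 30 mm wide, 7 to 22 mm above the desk, 6 mm thick, on a rod from the housing, on the jig's centre line. Geared to the lever: each notch up moves it 5 mm towards the runner (jig -y). Pushed back with more than roughly 12 N it makes the lever slip back over its notch. Axes as the jig's.
- stop_face (a point): Centre of the stop's face that meets the runner, 14.5 mm above the desk, at jig local y = 20 mm - 5 mm x notch. Axes as the jig's.
- runner: White plastic drawer runner, a channel 34 mm wide, 200 mm long, 16 mm high with a solid 12 mm block at each end, about 0.14 kg, lying loose on the plate (its underside 6 mm above the desk) between the guide rails, 1 mm play each side. Origin: centre of its underside; local y along its length towards the stop.
- runner_front (a point): Centre of the runner's end face towards the stop, 14 mm above the desk.
- runner_rear (a point): Centre of the runner's other end face, 14 mm above the desk, beyond the rails' ends, free to be pushed.
- bowl: Bystander: white ceramic bowl of silver cam fittings, 110 mm across, 45 mm high. Origin: underside.
- jar: Bystander: yellow plastic screw-top jar, 68 mm across, 85 mm high. Origin: underside.
- level: Bystander: compact blue spirit level, 24 x 150 x 40 mm high. Origin: underside.
- prybar: Bystander: flat steel pry bar, about 230 mm long, lying. Origin: underside.
- screwdriver: Bystander: screwdriver, lying. Origin: underside.
- carton: Bystander: cardboard carton, 60 x 90 x 35 mm high. Origin: underside.
There are look-alikes about, which are no part of the job. There is more than one size of the runner; the job needs the middle-sized.

How it is judged:
On the way, in this order (a step that is already met when the one before it is completed fails the run):
1. the lever rests in its zero notch, with no finger load on it (value of joint notch between -0.03 and 0.03 rad and velocity of joint notch between -0.3 and 0.3 rad/s and contact force between the fingers and lever below 1 N), for 0.2 s.
2. then it rests in notch 1, with no finger load on it (value of joint notch between 0.09 and 0.15 rad and velocity of joint notch between -0.3 and 0.3 rad/s and contact force between the fingers and lever below 1 N), for 0.2 s.
3. then it rests in notch 2, with no finger load on it (value of joint notch between 0.21 and 0.27 rad and velocity of joint notch between -0.3 and 0.3 rad/s and contact force between the fingers and lever below 1 N), for 0.2 s.
4. then it rests in notch 3, with no finger load on it (value of joint notch between 0.33 and 0.39 rad and velocity of joint notch between -0.3 and 0.3 rad/s and contact force between the fingers and lever below 1 N), for 0.2 s.
5. then it rests in notch 4, with no finger load on it (value of joint notch between 0.45 and 0.51 rad and velocity of joint notch between -0.3 and 0.3 rad/s and contact force between the fingers and lever below 1 N), for 0.2 s.
6. the runner is pressed on the stop with at least 2 N, the lever in notch 4 (contact force between runner and stop above 2 N and value of joint notch between 0.45 and 0.51 rad), for 0.3 s.
At the end, for the whole second after the job is handed in: The lever rests in notch 4 (within 0.03 rad), the runner lies flat and still between the guide rails (aligned within 0.04 rad) with its front end on the stop within 2 mm (value of joint notch between 0.45 and 0.51 rad and y of runner_front in the frame of stop_face between -0.002 and 0.002 m and angle between the y axis of runner and the y axis of jig, either way round below 0.04 rad and linear speed of runner below 0.01 m/s and angle between runner's own z axis and vertical below 0.05 rad and x of runner in the frame of jig between -0.004 and 0.004 m and height (world z) of runner below 0.009 m); the robot touches nothing.
It fails at once if the lever is pushed past the fourth notch (value of joint notch above 0.54 rad).
It fails at once if the lever is pushed or squeezed with more than 20 N (contact force between the fingers and lever above 20 N).
It fails at once if the runner is pressed on the stop with more than 10 N (contact force between runner and stop above 10 N).
It fails at once if another thing on the desk is shifted by more than 15 mm (distance of any of bowl, jar, level, prybar, screwdriver, carton from where it was at the start of the episode above 0.015 m).
It also fails if it takes over 72 s, if anything falls off the work surface, if the arm or the gripper's body presses on something with over 40 N, if the wrist force passes 120 N, or if a joint passes its speed limit or range.

ROBOT

A 6-joint arm with a two-finger parallel gripper is mounted at the origin on the work surface. World frame = base frame: x ahead of the robot, y to its left, z up, the work surface at z = 0. Lengths are in m, angles in rad, forces in N, time in s.
With the tool pointing down it reaches from about 0.225 to 0.875 m from the base axis. Payload 3.4 kg.
Tool frame: the origin (TCP) lies on the centre line of the jaws, within the pads' length; the fingertips stand 17 mm ahead of it and the grasp point (between the pads) lies 2 mm behind it; z points along the fingers, y is the line along which they close (so a half turn about z gives the same grasp; the last joint's range is limited). The gripper opens to 85 mm and grips with 20 to 120 N. Pads are 22 mm wide; open, the fingers measure 114 mm over their backs; the gripper's body (76 mm by 85 mm) begins 54 mm behind the grasp point. The pads swing forward as they close: fully open they stand 13 mm farther back than shut.
Start: joints at [-1.288, 0.276, 1.505, -0, 1.361, -0.121], TCP at [0.226, -0.529, 0.248] pointing down, gripper open.
Joint ranges: [-2.89, 2.89], [-0.75, 2.08], [0.22, 2.7], [-1.18, 4.32], [0.11, 2.71], [-2.7, 2.7]. Speed limits (rad/s): [2.57, 2.57, 3.14, 3.14, 3.14, 3.14].

INTERFACE

Orientations are given as a unit quaternion [w, x, y, z].
In Python, from rig import manip gives the robot as it stands.
- The arm moves only by the tool move_arm, never from a script. Its argument "steps" is one flat list of numbers, 7 for each row, row after row: the turn, a rotation vector about the world's x, y, z normalised to -1 to 1, where 1 is 360 degrees, then the shift along the world's x, y, z normalised to -1 to 1, where 1 is 1 m, then the opening, from -1 (shut) to 1 (fully open). A call has exactly 10 rows; each row is the pose to reach, as a shift and turn from the pose commanded when the call began, turning the shorter way round; what a row does not reach only later rows make up. A row lasts 1/10 s, in which the tool goes at most 50 mm and 8.59 degrees, less where a joint would pass 70% of its speed; a pose out of reach is approached as far as the arm can. A call with a number of a shift or a turn outside -1 to 1 is refused whole. A call with a gripper value outside its range is refused whole. The fingers move at their own pace and stop on an object; "squeeze" is the grip in N (left out, the last holds). Time passes only in rows, so rows that repeat a pose let the fingers close, or fill a call up. It gives the time, the measured TCP pose, the force, the opening and the grip force at its end, in the units of the state.
- manip.get_state(): the state, without advancing time (a new reading comes with each control period).
- manip.get_image(name): name is "scene" or "top" or "wrist"; returns a dict with "pixels" (400x640x3 uint8, blue, green, red), "fx", "fy", "cx", "cy" (pixels), "D" ([k1, k2, p1, p2, k3] as OpenCV has them; the pictures are not rectified), "R" (3x3) and "t" (3): a world point X has camera coordinates R X + t. Camera axes: x right, y down, z forward; pixel columns grow to the right and rows downward; lengths in m; the calibration is good to about 2 mm. A picture is of the moment at which its call begins. There is no depth.
- manip.sign_off(): hands the job in; it is judged then, once.
The state is a dict: "clock": time; "qpos": joint angles; "qd": joint speeds; "effort": joint torques, N m; "position": TCP position; "ee_rot": TCP orientation; "contact_force": force on the tool from outside, world axes, zero at the start; "moment": the same for the moment, N m; "width": finger opening in m; "gripper_force": force on a finger pad.
Only numpy, scipy, OpenCV 4.12 (cv2) and the standard library are available. Lean on these libraries where they do the work, as an engineer would, in place of code of your own. Each camera call takes 0.05 s, during which the arm holds its last target. There are 200 camera calls.

## Working session

There is one attempt and no reset: what is moved stays moved. The work goes in short steps, Python scripts to look and compute and a tool call to move; the robot and the scene stay as the last step left them, time stands still between calls to the robot, and variables do not carry over. Pictures are saved under pics/ and viewed, at most 10 in all, crops included, and the job is handed in when it is done.

Besides the shell and the picture viewer there is one more tool, called after "Request:" in YAML: its name, and indented under it one key for each argument. move_arm: Moves the arm, as the interface text tells. Scaled input: -1 to 1 covers 1 m each way for a shift and 360 degrees each way for a turn. Its arguments: {"type":"object","properties":{"steps":{"type":"array"},"squeeze":{"type":"number"}},"required":["steps"]}

```bash
mkdir -p pics; python3 - <<'E'
from rig import manip
import cv2,pickle
for n in ("scene","top"):
    d=manip.get_image(n); cv2.imwrite(f"pics/{n}0.png",d["pixels"]); pickle.dump(d,open(n+".pkl","wb"))
    print(n,d["fx"],d["cx"],d["cy"],d["D"],d["R"],d["t"])
print(manip.get_state())
E
```

```text
scene 380.8051949054842 323.6719433939419 195.0163022970524 [-0.05201377  0.          0.          0.          0.        ] [[ 0.88202436  0.47086521 -0.0178604 ]
 [ 0.33232141 -0.64848169 -0.68486055]
 [-0.33405915  0.59812829 -0.72845524]] [-0.46291377 -0.12596339  1.32083722]
top 411.6271483616773 317.41600566890537 197.26573406138806 [-0.08874346  0.          0.          0.          0.        ] [[ 0.02831941 -0.99956463  0.00827995]
 [-0.99383572 -0.02904336 -0.10699085]
 [ 0.10718475 -0.00519899 -0.99422553]] [-0.01670094  0.5554569   1.1781159 ]
{'clock': 0.1, 'qpos': array([-1.28800698e+00,  2.76539042e-01,  1.50603048e+00,  1.22550279e-05,
        1.36071006e+00, -1.20989219e-01]), 'qd': array([-6.65241684e-04, -1.66470467e-03, -2.50090619e-03, -3.40980119e-05,
        1.28002580e-03,  1.89684744e-04]), 'effort': array([ 1.32656191e-03, -4.17698407e+01, -2.46402919e+01,  3.21653624e-05,
        5.82357126e-03, -2.80910186e-06]), 'position': array([ 0.22579142, -0.52831674,  0.2475125 ]), 'ee_rot': array([-8.41188973e-04,  9.79689395e-01,  2.00519270e-01, -6.21897260e-05]), 'contact_force': array([0.16608792, 0.18155383, 0.35779412]), 'moment': array([-0.00103884, -0.00355565, -0.00486675]), 'gripper_force': 0.0, 'width': 0.08516219536663472}
```

View pics/top0.png

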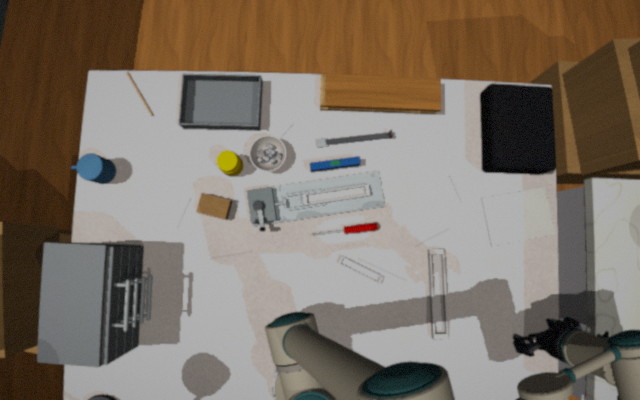

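View pics/scene0.png

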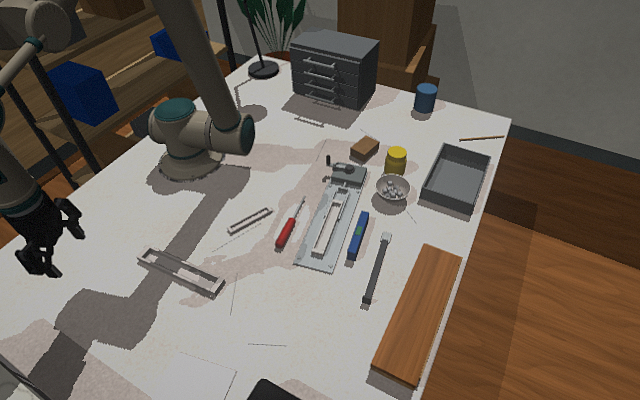

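The jig is at about (315,198) in the top view, with the housing at its left end (262,205). There are three runner candidates: (336,195) in the rails, a small one at (360,269) and a large one at (437,293). The one in the rails fits as the middle size; I'll confirm it in an enlarged crop.

```bash
python3 - <<'E'
import cv2
a=cv2.imread("pics/top0.png")[165:240,235:395]
cv2.imwrite("pics/topc.png",cv2.resize(a,None,fx=5,fy=5,interpolation=cv2.INTER_CUBIC))
a=cv2.imread("pics/scene0.png")[145:275,285:405]
cv2.imwrite("pics/scenec.png",cv2.resize(a,None,fx=4.6,fy=4.6,interpolation=cv2.INTER_CUBIC))
E
```

```text
(no output)
```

View pics/topc.png

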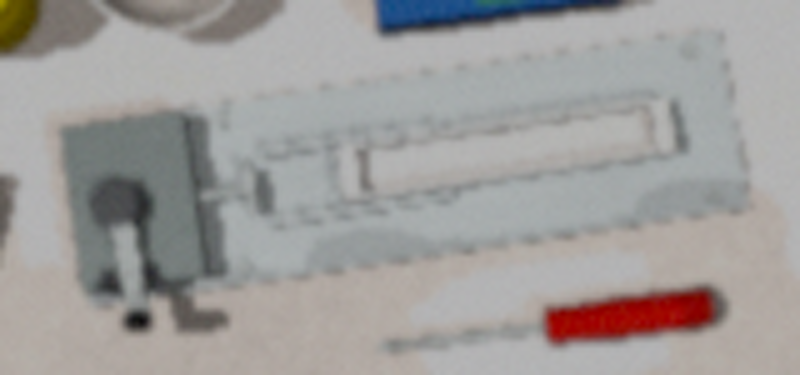

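View pics/scenec.png

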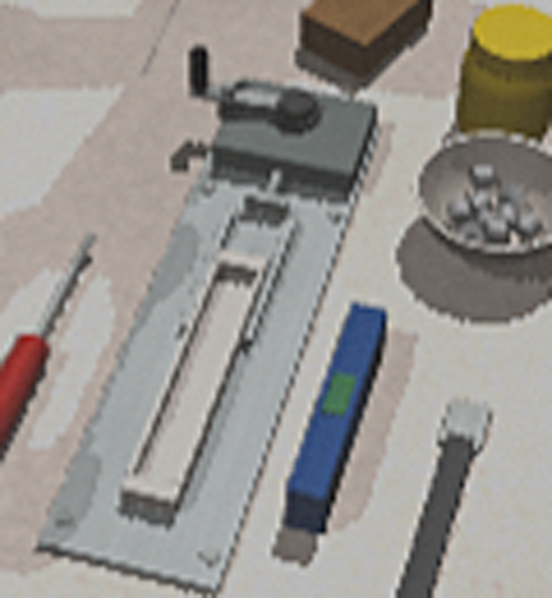

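```bash
cat > h.py <<'E'
import numpy as np,cv2,pickle
from scipy.optimize import least_squares
D={n:pickle.load(open(n+".pkl","rb")) for n in ("top","scene")}
def proj(d,X):
    K=np.array([[d["fx"],0,d["cx"]],[0,d["fy"],d["cy"]],[0,0,1]])
    return cv2.projectPoints(np.atleast_2d(np.float64(X)),cv2.Rodrigues(np.array(d["R"]))[0],np.float64(d["t"]),K,np.float64(d["D"]))[0][:,0]
def T(j,P):
    P=np.atleast_2d(np.float64(P))*1e-3; c,s=np.cos(j[2]),np.sin(j[2])
    return np.c_[j[0]+c*P[:,0]-s*P[:,1], j[1]+s*P[:,0]+c*P[:,1], P[:,2]]
E
cat > fit.py <<'E'
from h import *
top=lambda u,v:((u+.5)/5-.5+235,(v+.5)/5-.5+165)
sc=lambda u,v:((u+.5)/4.6-.5+285,(v+.5)/4.6-.5+145)
J=[("top",(55,-285,6),top(722,30)),("top",(-55,-285,6),top(748,207)),("top",(52,115,28),top(63,127)),("top",(52,40,28),top(182,112)),
("top",(0,85,46),top(120,202)),
("scene",(55,-285,6),sc(216,592)),("scene",(-55,-285,6),sc(40,548)),("scene",(52,115,28),sc(377,103))]
f=lambda p:np.concatenate([(proj(D[n],T(p,X))-x)[0] for n,X,x in J])
r=least_squares(f,[.45,.2,0]);j=r.x;print("jig",j);print(r.fun.reshape(-1,2).round(1))
np.save("jig.npy",j)
P=[("top",top(138,319)),("scene",sc(198,51))]
g=lambda a:np.concatenate([(proj(D[n],T(j,(-70*np.cos(a[0]-.3),85-70*np.sin(a[0]-.3),74)))-x)[0] for n,x in P])
for k in range(5):print(k,g([.12*k]).round(1))
R=[("top",(17,-100,22),top(671,97)),("top",(-17,-100,22),top(688,152)),("scene",(-17,-100,22),sc(122,492)),("scene",(17,-100,22),sc(178,503)),("top",(17,100,22),top(337,148)),("top",(-17,100,22),top(346,200))]
h=lambda y:np.concatenate([(proj(D[n],T(j,np.add(X,(0,y[0],0))))-x)[0] for n,X,x in R])
r=least_squares(h,[-130]);print("runner y",r.x,r.fun.reshape(-1,2).round(1))
print(T(j,[(0,r.x[0]-100,14),(0,0,14)]), T(j,[(-70*np.cos(.12*k-.3),85-70*np.sin(.12*k-.3),74) for k in range(5)]).round(4))
E
python3 fit.py
```

```text
jig [0.54089101 0.08625166 0.18356624]
[[-0.3 -0.7]
 [ 0.8 -0.3]
 [-0.7  0.1]
 [ 0.7 -0.8]
 [-0.4  0.4]
 [ 0.2  0.1]
 [-1.  -0.8]
 [-0.2  0. ]]
0 [-9.3  0.7  2.8 -4.5]
1 [-6.3  0.9  1.4 -3. ]
2 [-3.3  0.8  0.4 -1.4]
3 [-0.4  0.4 -0.4  0.2]
4 [ 2.5 -0.4 -0.9  2. ]
runner y [-145.80415579] [[ 0.  -0.6]
 [-1.5 -0.4]
 [-0.9 -0.3]
 [-1.   0.4]
 [ 0.3 -0.5]
 [ 0.2  0.4]]
[[ 0.58575937 -0.15542273  0.014     ]
 [ 0.54089101  0.08625166  0.014     ]] [[0.4558 0.178  0.074 ]
 [0.4554 0.1696 0.074 ]
 [0.4559 0.1612 0.074 ]
 [0.4574 0.1529 0.074 ]
 [0.46   0.1449 0.074 ]]
```

Request:
move_arm:
  steps: [0,0,0.0215,0.02,0.05,0,-1,0,0,0.043,0.04,0.1,0,-1,0,0,0.0645,0.06,0.145,0,-1,0,0,0.086,0.075,0.19,0,-1,0,0,0.1075,0.09,0.235,0,-1,0,0,0.129,0.105,0.28,0,-1,0,0,0.1505,0.12,0.325,0,-1,0,0,0.172,0.135,0.37,0,-1,0,0,0.1935,0.15,0.415,0,-1,0,0,0.215,0.165,0.46,-0.01,-1]
  squeeze: 20

```text
clock: 1.1
position: [0.3918, -0.0672, 0.2392]
ee_rot: [0.002, 0.637, 0.771, 0.001]
contact_force: [1.0, -0.2, 0.1]
width: -0.0001
gripper_force: 0.0
```

Request:
move_arm:
  steps: [0,0,0,0.017,0.045,-0.02,-1,0,0,0,0.034,0.09,-0.04,-1,0,0,0,0.05,0.13,-0.06,-1,0,0,0,0.062,0.165,-0.075,-1,0,0,0,0.072,0.19,-0.085,-1,0,0,0,0.072,0.19,-0.09,-1,0,0,0,0.072,0.19,-0.09,-1,0,0,0,0.072,0.19,-0.09,-1,0,0,0,0.072,0.19,-0.09,-1,0,0,0,0.072,0.19,-0.09,-1]

```text
clock: 2.1
position: [0.463, 0.1203, 0.149]
ee_rot: [0.0, 0.64, 0.769, 0.0]
contact_force: [0.6, 0.8, -0.6]
width: -0.0005
gripper_force: 0.0
```

```bash
python3 - <<'E'
from rig import manip
import cv2,pickle
d=manip.get_image("wrist"); pickle.dump(d,open("wrist.pkl","wb"));a=d["pixels"]
b=manip.get_image("scene")["pixels"][100:220,270:400]
cv2.imwrite("pics/w1.png",cv2.resize(a,(800,500)))
cv2.imwrite("pics/s1.png",cv2.resize(b,None,fx=4.5,fy=4.5,interpolation=cv2.INTER_CUBIC))
print(manip.get_state()["position"])
E
```

```text
[0.46303338 0.12053201 0.14884074]
```

View pics/w1.png

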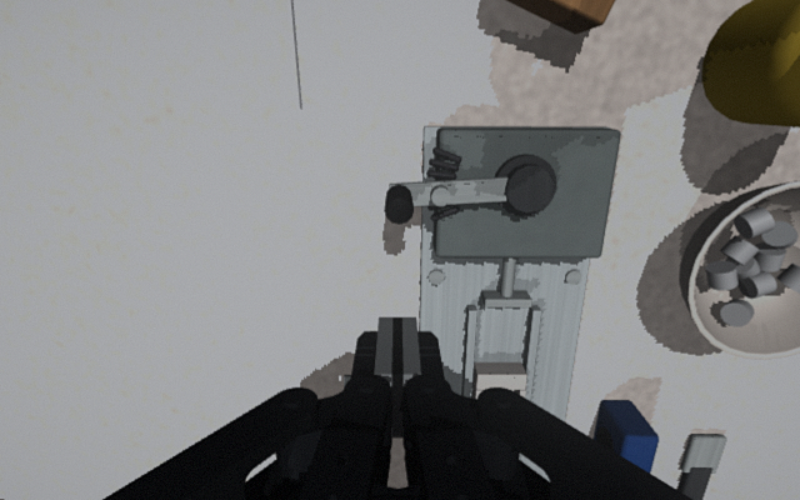

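View pics/s1.png

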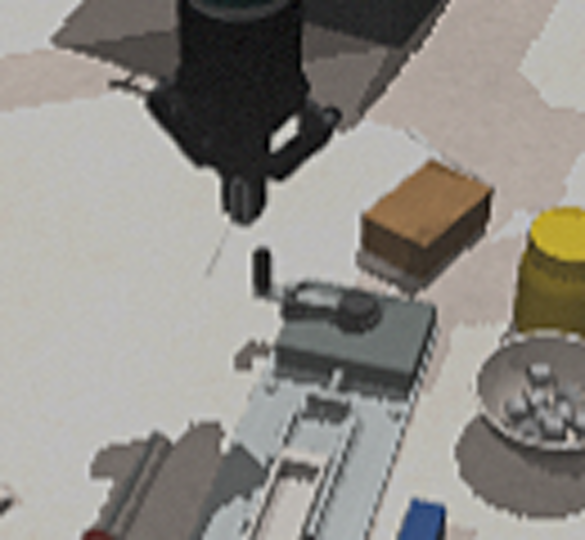

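```bash
python3 - <<'E'
from h import *
d=pickle.load(open("wrist.pkl","rb"));j=np.load("jig.npy")
C=-np.array(d["R"]).T@d["t"];print("cam",C)
print("post k2,3,4",[ (proj(d,T(j,(-70*np.cos(.12*k-.3),85-70*np.sin(.12*k-.3),z)))[0]*1.25).round(0) for k in (2,3,4) for z in (74,40)])
print("corners",(proj(d,T(j,[(-48,40,28),(52,40,28),(52,115,28),(-48,115,28),(0,85,46),(-15,5,22),(15,5,22)]))*1.25).round(0).tolist())
p=np.array([.463,.1205,.1488]);u=np.array([-.1826,.983,0])
for L in (.017,.030):
  for w in (-.011,.011): print(L,w,(proj(d,p+u*w-[0,0,L])*1.25).round(0))
E
```

```text
cam [0.44913342 0.2039255  0.27459079]
post k2,3,4 [array([394., 195.]), array([394., 182.]), array([394., 213.]), array([394., 197.]), array([396., 230.]), array([396., 212.])]
corners [[431.0, 260.0], [598.0, 260.0], [619.0, 130.0], [434.0, 130.0], [527.0, 192.0], [481.0, 308.0], [528.0, 308.0]]
0.017 -0.011 [[392. 364.]]
0.017 0.011 [[392. 312.]]
0.03 -0.011 [[392. 346.]]
0.03 0.011 [[392. 296.]]
```

Request:
move_arm:
  steps: [0,0,0,0,0,-0.03,-1,0,0,0,0,0,-0.06,-1,0,0,0,0,0,-0.08,-1,0,0,0,0,0,-0.085,-1,0,0,0,0,0,-0.085,-1,0,0,0,-0.0004,0.002,-0.085,-1,0,0,0,-0.0007,0.004,-0.085,-1,0,0,0,-0.0011,0.006,-0.085,-1,0,0,0,-0.0015,0.008,-0.085,-1,0,0,0,-0.0015,0.008,-0.085,-1]

```text
clock: 3.2
position: [0.4615, 0.1296, 0.0637]
ee_rot: [0.0, 0.639, 0.769, 0.0]
contact_force: [0.4, 0.3, 0.5]
width: -0.0001
gripper_force: 0.0
```

Request:
move_arm:
  steps: [0,0,0,-0.0002,0.001,0,-1,0,0,0,-0.0004,0.002,0,-1,0,0,0,-0.0006,0.003,0,-1,0,0,0,-0.0007,0.004,0,-1,0,0,0,-0.0009,0.005,0,-1,0,0,0,-0.0011,0.006,0,-1,0,0,0,-0.0013,0.007,0,-1,0,0,0,-0.0013,0.007,0,-1,0,0,0,-0.0013,0.007,0,-1,0,0,0,-0.0013,0.007,0,-1]

```text
clock: 4.2
position: [0.4602, 0.136, 0.0633]
ee_rot: [0.0, 0.639, 0.769, -0.0]
contact_force: [0.2, -1.6, 1.2]
width: -0.0001
gripper_force: 0.9
```

Request:
move_arm:
  steps: [0,0,0,-0.0002,0.001,0,-1,0,0,0,-0.0004,0.002,0,-1,0,0,0,-0.0006,0.003,0,-1,0,0,0,-0.0007,0.004,0,-1,0,0,0,-0.0009,0.005,0,-1,0,0,0,-0.0011,0.006,0,-1,0,0,0,-0.0013,0.007,0,-1,0,0,0,-0.0013,0.007,0,-1,0,0,0,-0.0013,0.007,0,-1,0,0,0,-0.0013,0.007,0,-1]

```text
clock: 5.2
position: [0.4588, 0.1434, 0.0633]
ee_rot: [-0.0, 0.639, 0.769, 0.0]
contact_force: [-0.3, -0.4, -1.2]
width: -0.0001
gripper_force: 0.0
```

Request:
move_arm:
  steps: [0,0,0,-0.0002,0.001,0,-1,0,0,0,-0.0004,0.002,0,-1,0,0,0,-0.0006,0.003,0,-1,0,0,0,-0.0007,0.004,0,-1,0,0,0,-0.0009,0.005,0,-1,0,0,0,-0.0011,0.006,0,-1,0,0,0,-0.0013,0.007,0,-1,0,0,0,-0.0015,0.008,0,-1,0,0,0,-0.0015,0.008,0,-1,0,0,0,-0.0015,0.008,0,-1]

```text
clock: 6.2
position: [0.4573, 0.1515, 0.0633]
ee_rot: [-0.0, 0.639, 0.769, 0.0]
contact_force: [0.4, -0.2, 0.1]
width: -0.0002
gripper_force: 0.0
```

Request:
move_arm:
  steps: [0,0,0,-0.0002,0.001,0,-1,0,0,0,-0.0004,0.002,0,-1,0,0,0,-0.0006,0.003,0,-1,0,0,0,-0.0007,0.004,0,-1,0,0,0,-0.0009,0.005,0,-1,0,0,0,-0.0009,0.0055,0,-1,0,0,0,-0.0009,0.0055,0,-1,0,0,0,-0.0009,0.0055,0,-1,0,0,0,-0.0009,0.0055,0,-1,0,0,0,-0.0009,0.0055,0,-1]

```text
clock: 7.2
position: [0.4562, 0.1572, 0.0633]
ee_rot: [-0.0, 0.639, 0.769, 0.0]
contact_force: [0.3, 0.6, -0.2]
width: -0.0
gripper_force: 0.0
```

Request:
move_arm:
  steps: [0,0,0,0,0,0.02,-1,0,0,0,0,0,0.045,-1,0,0,0,0,0,0.045,-1,0,0,0,-0.0045,0.024,0.045,-1,0,0,0,-0.009,0.048,0.045,-1,0,0,0,-0.009,0.048,0.045,-1,0,0,0,-0.009,0.048,0.045,-1,0,0,0,-0.009,0.048,0.02,-1,0,0,0,-0.009,0.048,0,-1,0,0,0,-0.009,0.048,0,-1]

```text
clock: 8.2
position: [0.4453, 0.2033, 0.061]
ee_rot: [-0.002, 0.639, 0.769, -0.003]
contact_force: [-1.3, -1.0, 0.5]
width: -0.0002
gripper_force: 0.0
```

```bash
python3 - <<'E'
from rig import manip
from h import *
d=manip.get_image("scene"); j=np.load("jig.npy")
b=d["pixels"][140:200,310:380]
cv2.imwrite("pics/s2.png",cv2.resize(b,None,fx=8,fy=8,interpolation=cv2.INTER_CUBIC))
print(manip.get_state()["position"])
for k in (0,1): 
  for z in (74,40):print(k,z,(proj(d,T(j,(-70*np.cos(.12*k-.3),85-70*np.sin(.12*k-.3),z)))[0]-[310,140]+.5)*8)
print((proj(d,T(j,[(y_x,20-5*k-0,22) for k in (0,1) for y_x in (-15,15)]))-[310,140]+.5)*8)
E
```

```text
[0.44636287 0.20368593 0.06221616]
0 74 [167.29568407  93.71266008]
0 40 [167.72000196 157.51173232]
1 74 [156.58925177 105.50732623]
1 40 [157.22616606 169.32883255]
[[231.25160083 356.46825403]
 [305.36199802 372.05293056]
 [227.70618322 365.17403791]
 [302.00189635 380.84904256]]
```

View pics/s2.png

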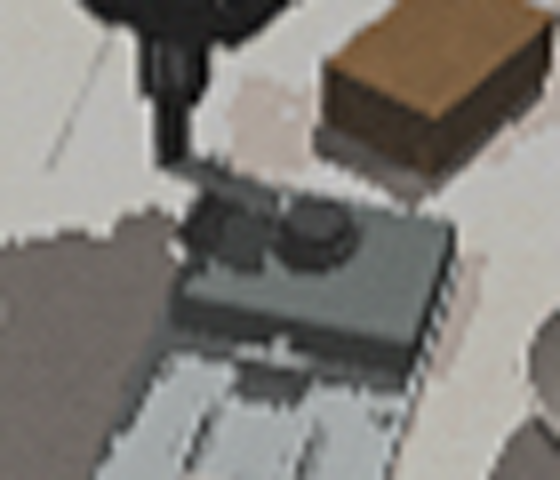

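Request:
move_arm:
  steps: [0,0,0,0,0,0,-1,0,0,0,0,0,0,-1,0,0,0,0.0004,-0.002,0,-1,0,0,0,0.0007,-0.004,0,-1,0,0,0,0.0011,-0.006,0,-1,0,0,0,0.0015,-0.008,0,-1,0,0,0,0.0015,-0.008,0,-1,0,0,0,0.0015,-0.008,0,-1,0,0,0,0.0015,-0.008,0,-1,0,0,0,0.0015,-0.008,0,-1]

```text
clock: 9.25
position: [0.4489, 0.1968, 0.0633]
ee_rot: [0.0, 0.639, 0.769, 0.0]
contact_force: [-0.8, -0.2, -0.6]
width: 0.0001
gripper_force: 0.0
```

Request:
move_arm:
  steps: [0,0,0,0.0002,-0.001,0,-1,0,0,0,0.0004,-0.002,0,-1,0,0,0,0.0006,-0.003,0,-1,0,0,0,0.0007,-0.004,0,-1,0,0,0,0.0009,-0.005,0,-1,0,0,0,0.0011,-0.006,0,-1,0,0,0,0.0012,-0.0065,0,-1,0,0,0,0.0012,-0.0065,0,-1,0,0,0,0.0012,-0.0065,0,-1,0,0,0,0.0012,-0.0065,0,-1]

```text
clock: 10.25
position: [0.4505, 0.1899, 0.0634]
ee_rot: [0.0, 0.639, 0.769, 0.0]
contact_force: [0.3, 0.0, 0.1]
width: 0.0
gripper_force: 0.0
```

Request:
move_arm:
  steps: [0,0,0,0,0,0,-1,0,0,0,0.0004,-0.002,0,-1,0,0,0,0.0006,-0.003,0,-1,0,0,0,0.0007,-0.004,0,-1,0,0,0,0.0009,-0.005,0,-1,0,0,0,0.0011,-0.006,0,-1,0,0,0,0.0013,-0.007,0,-1,0,0,0,0.0015,-0.008,0,-1,0,0,0,0.0015,-0.008,0,-1,0,0,0,0.0015,-0.008,0,-1]

```text
clock: 11.25
position: [0.4518, 0.1819, 0.0634]
ee_rot: [0.0, 0.639, 0.769, -0.0]
contact_force: [-0.5, -0.6, -0.1]
width: 0.0001
gripper_force: 0.0
```

Request:
move_arm:
  steps: [0,0,0,0,0,0,-1,0,0,0,0,0,0,-1,0,0,0,0,0,0,-1,0,0,0,0,0,0,-1,0,0,0,0,0,0,-1,0,0,0,0,0,0,-1,0,0,0,0,0,0,-1,0,0,0,0,0,0,-1,0,0,0,0,0,0,-1,0,0,0,0,0,0,-1]

```text
clock: 12.25
position: [0.4516, 0.1822, 0.0633]
ee_rot: [0.0, 0.639, 0.769, 0.0]
contact_force: [-0.4, -0.3, 0.2]
width: -0.0
gripper_force: 0.0
```

Request:
move_arm:
  steps: [0,0,0,0.0002,-0.001,0,-1,0,0,0,0.0004,-0.002,0,-1,0,0,0,0.0006,-0.003,0,-1,0,0,0,0.0007,-0.004,0,-1,0,0,0,0.0009,-0.005,0,-1,0,0,0,0.0011,-0.006,0,-1,0,0,0,0.0013,-0.007,0,-1,0,0,0,0.0015,-0.0083,0,-1,0,0,0,0.0015,-0.0083,0,-1,0,0,0,0.0015,-0.0083,0,-1]

```text
clock: 13.25
position: [0.4533, 0.1735, 0.0633]
ee_rot: [0.0, 0.639, 0.769, -0.0]
contact_force: [-0.1, -0.0, 0.4]
width: -0.0003
gripper_force: 0.0
```

Request:
move_arm:
  steps: [0,0,0,0,0,0,-1,0,0,0,0,0,0,-1,0,0,0,0,0,0,-1,0,0,0,0,0,0,-1,0,0,0,0,0,0,-1,0,0,0,0,0,0,-1,0,0,0,0,0,0,-1,0,0,0,0,0,0,-1,0,0,0,0,0,0,-1,0,0,0,0,0,0,-1]

```text
clock: 14.25
position: [0.4531, 0.1739, 0.0633]
ee_rot: [0.0, 0.639, 0.769, 0.0]
contact_force: [0.0, 0.3, 0.5]
width: 0.0
gripper_force: 0.0
```

```bash
python3 - <<'E'
from rig import manip
from h import *
d=manip.get_image("scene"); j=np.load("jig.npy")
b=d["pixels"][140:200,310:380]
cv2.imwrite("pics/s3.png",cv2.resize(b,None,fx=8,fy=8,interpolation=cv2.INTER_CUBIC))
for k in (2,3,4): 
  for z in (74,40):print(k,z,(proj(d,T(j,(-70*np.cos(.12*k-.3),85-70*np.sin(.12*k-.3),z)))[0]-[310,140]+.5)*8)
print((proj(d,T(j,[(y_x,20-5*k-0,22) for k in (2,3,4) for y_x in (-15,15)]))-[310,140]+.5)*8)
E
```

```text
2 74 [148.0415228  118.14321762]
2 40 [148.85029497 181.98780343]
3 74 [141.79807162 131.45748125]
3 40 [142.73458187 195.32509437]
4 74 [137.97751571 145.27375919]
4 40 [138.9946341  209.16371079]
[[224.14115255 373.92778006]
 [298.62301565 389.69388248]
 [220.55635643 382.72985131]
 [295.2252084  398.58782941]
 [216.95164103 391.58062601]
 [291.80832561 407.5312661 ]]
```

View pics/s3.png

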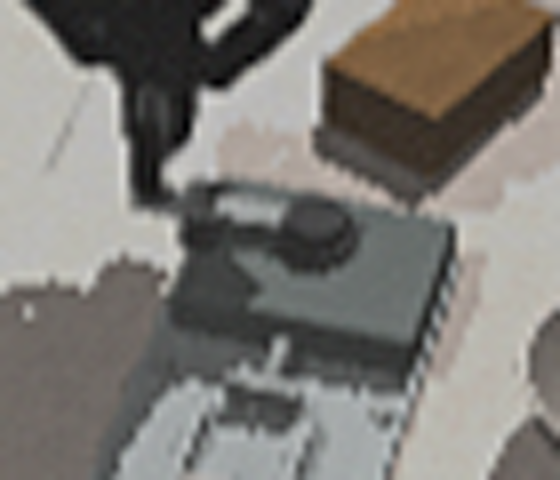

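Request:
move_arm:
  steps: [0,0,0,0.0002,-0.001,0,-1,0,0,0,0.0004,-0.002,0,-1,0,0,0,0.0006,-0.003,0,-1,0,0,0,0.0007,-0.004,0,-1,0,0,0,0.0009,-0.005,0,-1,0,0,0,0.0011,-0.006,0,-1,0,0,0,0.0013,-0.007,0,-1,0,0,0,0.0015,-0.0082,0,-1,0,0,0,0.0015,-0.0082,0,-1,0,0,0,0.0015,-0.0082,0,-1]

```text
clock: 15.3
position: [0.4547, 0.1653, 0.0633]
ee_rot: [0.0, 0.639, 0.769, -0.0]
contact_force: [-0.3, 0.2, 0.7]
width: 0.0002
gripper_force: 0.0
```

Request:
move_arm:
  steps: [0,0,0,0,0,0,-1,0,0,0,0,0,0,-1,0,0,0,0,0,0,-1,0,0,0,0,0,0,-1,0,0,0,0,0,0,-1,0,0,0,0,0,0,-1,0,0,0,0,0,0,-1,0,0,0,0,0,0,-1,0,0,0,0,0,0,-1,0,0,0,0,0,0,-1]

```text
clock: 16.3
position: [0.4546, 0.1657, 0.0633]
ee_rot: [0.0, 0.639, 0.769, 0.0]
contact_force: [0.3, -0.2, 0.0]
width: -0.0
gripper_force: 0.0
```

Request:
move_arm:
  steps: [0,0,0,-0.0005,0.003,0,-1,0,0,0,-0.0005,0.003,0.02,-1,0,0,0,-0.0005,0.003,0.06,-1,0,0,0,-0.0005,0.003,0.07,-1,0,0,0,0.015,-0.035,0.07,-1,0,0,0,0.03,-0.08,0.07,-1,0,0,0,0.05,-0.125,0.07,-1,0,0,0,0.067,-0.17,0.07,-1,0,0,0,0.084,-0.215,0.07,-1,0,0,0,0.1,-0.258,0.07,-1]

```text
clock: 17.3
position: [0.555, -0.0941, 0.1329]
ee_rot: [-0.0, 0.639, 0.769, 0.0]
contact_force: [0.4, 0.8, 0.4]
width: -0.0001
gripper_force: 0.0
```

Request:
move_arm:
  steps: [0,0,0,0.015,-0.04,0,-1,0,0,0,0.03,-0.07,0,-1,0,0,0,0.0365,-0.092,0,-1,0,0,0,0.0365,-0.092,0,-1,0,0,0,0.0365,-0.092,0,-1,0,0,0,0.0365,-0.092,0,-1,0,0,0,0.0365,-0.092,-0.03,-1,0,0,0,0.0365,-0.092,-0.055,-1,0,0,0,0.0365,-0.092,-0.055,-1,0,0,0,0.0365,-0.092,-0.055,-1]

```text
clock: 18.3
position: [0.5908, -0.1831, 0.0786]
ee_rot: [-0.0, 0.639, 0.769, -0.0]
contact_force: [0.1, -1.0, 0.4]
width: -0.0002
gripper_force: 0.0
```

```bash
python3 - <<'E'
from rig import manip
from h import *
d=manip.get_image("wrist"); j=np.load("jig.npy")
cv2.imwrite("pics/w2.png",cv2.resize(d["pixels"],(800,500)))
p=manip.get_state()["position"];print(p)
c,s=np.cos(j[2]),np.sin(j[2]);q=p[:2]-j[:2];print("jig xy",c*q[0]+s*q[1],-s*q[0]+c*q[1])
print((proj(d,T(j,[(-17,-245.8,22),(17,-245.8,22),(-17,-45.8,22),(17,-45.8,22),(-15,0,22),(15,0,22)]))*1.25).round())
E
```

```text
[ 0.59166453 -0.18364693  0.07949434]
jig xy 0.0006539794564339452 -0.2746320672850331
[[ 354.  235.]
 [ 432.  235.]
 [ 333. -441.]
 [ 453. -440.]
 [ 332. -712.]
 [ 453. -711.]]
```

View pics/w2.png

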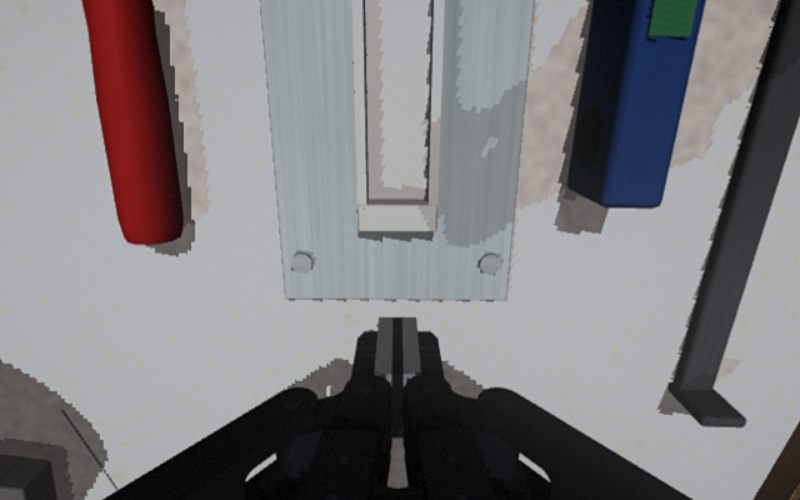

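Request:
move_arm:
  steps: [0,0,0,0,0,-0.025,-1,0,0,0,0,0,-0.04,-1,0,0,0,0,0,-0.05,-1,0,0,0,0,0,-0.05,-1,0,0,0,0,0,-0.05,-1,0,0,0,-0.0005,0.003,-0.05,-1,0,0,0,-0.001,0.006,-0.05,-1,0,0,0,-0.0016,0.009,-0.05,-1,0,0,0,-0.0022,0.012,-0.05,-1,0,0,0,-0.0024,0.013,-0.05,-1]

```text
clock: 19.35
position: [0.5886, -0.1708, 0.0285]
ee_rot: [-0.0, 0.639, 0.769, 0.0]
contact_force: [0.2, -0.8, 0.6]
width: 0.0001
gripper_force: 0.0
```

Request:
move_arm:
  steps: [0,0,0,-0.0007,0.004,0,-1,0,0,0,-0.0015,0.008,0,-1,0,0,0,-0.0022,0.012,0,-1,0,0,0,-0.003,0.016,0,-1,0,0,0,-0.0038,0.0205,0,-1,0,0,0,-0.0046,0.025,0,-1,0,0,0,-0.0055,0.0295,0,-1,0,0,0,-0.0063,0.034,0,-1,0,0,0,-0.0071,0.038,0,-1,0,0,0,-0.0077,0.041,0,-1]

```text
clock: 20.35
position: [0.5809, -0.1299, 0.0283]
ee_rot: [-0.0, 0.639, 0.769, 0.0]
contact_force: [-0.4, -0.6, 0.6]
width: 0.0002
gripper_force: 0.3
```

Request:
move_arm:
  steps: [0,0,0,0,0,0,-1,0,0,0,0,0,0,-1,0,0,0,0,0,0,-1,0,0,0,-0.0001,0.0005,0,-1,0,0,0,-0.0002,0.001,0,-1,0,0,0,-0.0003,0.0015,0,-1,0,0,0,-0.0004,0.002,0,-1,0,0,0,-0.0004,0.002,0,-1,0,0,0,-0.0004,0.002,0,-1,0,0,0,-0.0004,0.002,0,-1]

```text
clock: 21.35
position: [0.5806, -0.1283, 0.0283]
ee_rot: [0.0, 0.639, 0.769, 0.0]
contact_force: [-0.0, 0.1, -0.4]
width: 0.0001
gripper_force: 0.2
```

Request:
move_arm:
  steps: [0,0,0,-0.0001,0.0005,0,-1,0,0,0,-0.0002,0.001,0,-1,0,0,0,-0.0003,0.0015,0,-1,0,0,0,-0.0004,0.002,0,-1,0,0,0,-0.0005,0.0025,0,-1,0,0,0,-0.0006,0.003,0,-1,0,0,0,-0.0007,0.0035,0,-1,0,0,0,-0.0008,0.004,0,-1,0,0,0,-0.0009,0.0045,0,-1,0,0,0,-0.0009,0.0045,0,-1]

```text
clock: 22.35
position: [0.5797, -0.1237, 0.0283]
ee_rot: [-0.0, 0.639, 0.769, 0.0]
contact_force: [0.5, 0.6, -0.3]
width: 0.0001
gripper_force: 0.1
```

Request:
move_arm:
  steps: [0,0,0,0,0.0001,0,-1,0,0,0,0,0.0002,0,-1,0,0,0,-0.0001,0.0003,0,-1,0,0,0,-0.0001,0.0004,0,-1,0,0,0,-0.0001,0.0005,0,-1,0,0,0,-0.0001,0.0005,0,-1,0,0,0,-0.0001,0.0005,0,-1,0,0,0,-0.0001,0.0005,0,-1,0,0,0,-0.0001,0.0005,0,-1,0,0,0,-0.0001,0.0005,0,-1]

```text
clock: 23.35
position: [0.5796, -0.1233, 0.0283]
ee_rot: [0.0, 0.639, 0.769, 0.0]
contact_force: [0.2, -0.9, 0.0]
width: 0.0
gripper_force: 0.3
```

Request:
move_arm:
  steps: [0,0,0,0,0.0001,0,-1,0,0,0,0,0.0002,0,-1,0,0,0,-0.0001,0.0003,0,-1,0,0,0,-0.0001,0.0004,0,-1,0,0,0,-0.0001,0.0005,0,-1,0,0,0,-0.0001,0.0005,0,-1,0,0,0,-0.0001,0.0005,0,-1,0,0,0,-0.0001,0.0005,0,-1,0,0,0,-0.0001,0.0005,0,-1,0,0,0,-0.0001,0.0005,0,-1]

```text
clock: 24.35
position: [0.5795, -0.1228, 0.0283]
ee_rot: [0.0, 0.639, 0.769, 0.0]
contact_force: [0.3, -0.2, 0.1]
width: -0.0
gripper_force: 0.3
```

Request:
move_arm:
  steps: [0,0,0,0,0.0001,0,-1,0,0,0,0,0.0002,0,-1,0,0,0,-0.0001,0.0003,0,-1,0,0,0,-0.0001,0.0004,0,-1,0,0,0,-0.0001,0.0004,0,-1,0,0,0,-0.0001,0.0004,0,-1,0,0,0,-0.0001,0.0004,0,-1,0,0,0,-0.0001,0.0004,0,-1,0,0,0,-0.0001,0.0004,0,-1,0,0,0,-0.0001,0.0004,0,-1]

```text
clock: 25.35
position: [0.5794, -0.1224, 0.0283]
ee_rot: [0.0, 0.639, 0.769, 0.0]
contact_force: [0.7, -0.8, -0.0]
width: -0.0003
gripper_force: 0.3
```

Request:
move_arm:
  steps: [0,0,0,0,0.0001,0,-1,0,0,0,0,0.0002,0,-1,0,0,0,-0.0001,0.0003,0,-1,0,0,0,-0.0001,0.0004,0,-1,0,0,0,-0.0001,0.0004,0,-1,0,0,0,-0.0001,0.0004,0,-1,0,0,0,-0.0001,0.0004,0,-1,0,0,0,-0.0001,0.0004,0,-1,0,0,0,-0.0001,0.0004,0,-1,0,0,0,-0.0001,0.0004,0,-1]

```text
clock: 26.35
position: [0.5793, -0.122, 0.0283]
ee_rot: [0.0, 0.639, 0.769, 0.0]
contact_force: [0.3, -1.5, -0.3]
width: -0.0
gripper_force: 0.4
```

Request:
move_arm:
  steps: [0,0,0,0,0.0001,0,-1,0,0,0,0,0.0002,0,-1,0,0,0,-0.0001,0.0003,0,-1,0,0,0,-0.0001,0.0004,0,-1,0,0,0,-0.0001,0.0004,0,-1,0,0,0,-0.0001,0.0004,0,-1,0,0,0,-0.0001,0.0004,0,-1,0,0,0,-0.0001,0.0004,0,-1,0,0,0,-0.0001,0.0004,0,-1,0,0,0,-0.0001,0.0004,0,-1]

```text
clock: 27.35
position: [0.5793, -0.1216, 0.0283]
ee_rot: [0.0, 0.639, 0.769, 0.0]
contact_force: [-0.2, -1.7, 0.1]
width: 0.0002
gripper_force: 0.4
```

Request:
move_arm:
  steps: [0,0,0,0,0.0001,0,-1,0,0,0,0,0.0002,0,-1,0,0,0,0,0.0003,0,-1,0,0,0,0,0.0003,0,-1,0,0,0,0,0.0003,0,-1,0,0,0,0,0.0003,0,-1,0,0,0,0,0.0003,0,-1,0,0,0,0,0.0003,0,-1,0,0,0,0,0.0003,0,-1,0,0,0,0,0.0003,0,-1]

```text
clock: 28.35
position: [0.5792, -0.1213, 0.0283]
ee_rot: [0.0, 0.639, 0.769, 0.0]
contact_force: [-0.2, -0.6, 0.5]
width: -0.0002
gripper_force: 0.5
```

Request:
move_arm:
  steps: [0,0,0,0,0.0001,0,-1,0,0,0,0,0.0002,0,-1,0,0,0,-0.0001,0.0003,0,-1,0,0,0,-0.0001,0.0004,0,-1,0,0,0,-0.0001,0.0004,0,-1,0,0,0,-0.0001,0.0004,0,-1,0,0,0,-0.0001,0.0004,0,-1,0,0,0,-0.0001,0.0004,0,-1,0,0,0,-0.0001,0.0004,0,-1,0,0,0,-0.0001,0.0004,0,-1]

```text
clock: 29.35
position: [0.5792, -0.1209, 0.0283]
ee_rot: [0.0, 0.639, 0.769, 0.0]
contact_force: [0.6, -1.6, -0.4]
width: -0.0001
gripper_force: 0.8
```

Request:
move_arm:
  steps: [0,0,0,0,0.0001,0,-1,0,0,0,0,0.0002,0,-1,0,0,0,0,0.0003,0,-1,0,0,0,0,0.0003,0,-1,0,0,0,0,0.0003,0,-1,0,0,0,0,0.0003,0,-1,0,0,0,0,0.0003,0,-1,0,0,0,0,0.0003,0,-1,0,0,0,0,0.0003,0,-1,0,0,0,0,0.0003,0,-1]

```text
clock: 30.35
position: [0.5792, -0.1207, 0.0283]
ee_rot: [0.0, 0.639, 0.769, -0.0]
contact_force: [0.4, -3.4, -0.3]
width: -0.0002
gripper_force: 1.8
```

Request:
move_arm:
  steps: [0,0,0,0,0.0001,0,-1,0,0,0,0,0.0002,0,-1,0,0,0,0,0.0002,0,-1,0,0,0,0,0.0002,0,-1,0,0,0,0,0.0002,0,-1,0,0,0,0,0.0002,0,-1,0,0,0,0,0.0002,0,-1,0,0,0,0,0.0002,0,-1,0,0,0,0,0.0002,0,-1,0,0,0,0,0.0002,0,-1]

```text
clock: 31.35
position: [0.5792, -0.1205, 0.0284]
ee_rot: [0.0, 0.639, 0.769, -0.0]
contact_force: [0.2, -4.7, 0.6]
width: -0.0001
gripper_force: 2.5
```

Request:
move_arm:
  steps: [0,0,0,0,0,0,-1,0,0,0,0,0,0,-1,0,0,0,0,0,0,-1,0,0,0,0,0,0,-1,0,0,0,0,0,0,-1,0,0,0,0,0,0,-1,0,0,0,0,0,0,-1,0,0,0,0,0,0,-1,0,0,0,0,0,0,-1,0,0,0,0,0,0,-1]

```text
clock: 32.35
position: [0.5792, -0.1206, 0.0284]
ee_rot: [0.0, 0.639, 0.769, 0.0]
contact_force: [0.9, -5.2, -0.7]
width: -0.0001
gripper_force: 2.5
```

Request:
move_arm:
  steps: [0,0,0,0.0001,-0.0005,0,-1,0,0,0,0.0002,-0.001,0,-1,0,0,0,0.0004,-0.002,0,-1,0,0,0,0.0007,-0.004,0,-1,0,0,0,0.0015,-0.008,0,-1,0,0,0,0.0025,-0.014,0,-1,0,0,0,0.0037,-0.02,0,-1,0,0,0,0.0037,-0.02,0.03,-1,0,0,0,0.0037,-0.02,0.07,-1,0,0,0,0.0037,-0.02,0.09,-1]

```text
clock: 33.35
position: [0.5843, -0.1415, 0.1213]
ee_rot: [0.002, 0.639, 0.769, 0.001]
contact_force: [1.2, 0.7, 1.3]
width: 0.0003
gripper_force: 0.0
```

```bash
python3 - <<'E'
from rig import manip
from h import *
d=manip.get_image("scene"); j=np.load("jig.npy")
b=d["pixels"][145:255,300:380]
cv2.imwrite("pics/s4.png",cv2.resize(b,None,fx=5.4,fy=5.4,interpolation=cv2.INTER_CUBIC))
f=lambda P:print((((proj(d,T(j,P)))-[300,145]+.5)*5.4).round().tolist())
for k in (3,4): f([(-70*np.cos(.12*k-.3),85-70*np.sin(.12*k-.3),z) for z in (74,40)])
f([(-17,0,22),(17,0,22),(-17,-200,22),(17,-200,22)])
E
```

```text
[[150.0, 62.0], [150.0, 105.0]]
[[147.0, 71.0], [148.0, 114.0]]
[[197.0, 237.0], [254.0, 249.0], [87.0, 506.0], [151.0, 521.0]]
```

View pics/s4.png

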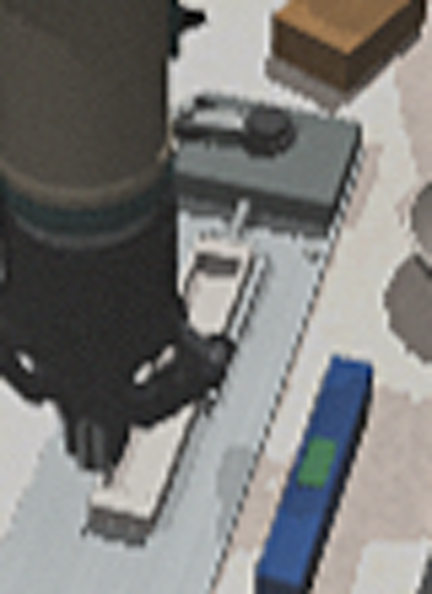

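The runner butts on the stop, with its rear top corners at (88,510) and (150,523), matching the prediction for notch 4. Nothing touches it now.

Request:
move_arm:
  steps: [0,0,0,0,0,0,-1,0,0,0,0,0,0,-1,0,0,0,0,0,0,-1,0,0,0,0,0,0,-1,0,0,0,0,0,0,-1,0,0,0,0,0,0,-1,0,0,0,0,0,0,-1,0,0,0,0,0,0,-1,0,0,0,0,0,0,-1,0,0,0,0,0,0,-1]

```text
clock: 34.4
position: [0.5829, -0.1404, 0.1184]
ee_rot: [0.0, 0.639, 0.769, 0.0]
contact_force: [-0.1, 0.1, -0.7]
width: 0.0
gripper_force: 0.0
```

```bash
python3 -c "
from rig import manip
print(manip.sign_off())"
```

```text
the job is handed in; nothing more can be done
None
```

I handed the job in at 34.4 s: the lever went back to zero and was clicked forward to notch 4, and the runner was held on the stop at about 5 N and released; the sign-off returned no verdict.

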